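Set the drop-in stop and hold a block in the corner of a jig

ROBOT

A 7-joint arm with a two-finger parallel gripper is mounted at the origin on a cart in front of the work surface, level with it; the furniture and walls round the work are solid. World frame = base frame: x ahead of the robot, y to its left, z up, the work surface at z = 0. Lengths are in m, angles in rad, forces in N, time in s.
With the tool pointing down it reaches from about 0.35 to 0.9 m from the base axis. Payload 8.1 kg.
Tool frame: the origin (TCP) lies at the very end of the fingers, on their centre line; the grasp point (between the pads) lies arm.hold_point_z behind it (arm.hold_point_z is the distance from the TCP to the grasp point, in m); z points along the fingers, y is the line along which they close (so a half turn about z gives the same grasp; the last joint's range is limited). The gripper opens to 92 mm and grips with 3 to 60 N. Pads are 19 mm wide; open, the fingers measure 130 mm over their backs; the gripper's body (75 mm by 190 mm) begins 47 mm behind the grasp point.
Start: joints at [1.194, 0.434, 0.025, 1.573, -0.012, 1.134, -0.075], TCP at [0.169, -0.602, 0.227] pointing down, gripper open.
Joint ranges: [-2.62, 2.62], [-0.44, 2.09], [-1.27, 1.32], [0.08, 2.57], [-1.32, 4.46], [0.12, 2], [-2.74, 2.74]. Speed limits (rad/s): [2.22, 2.22, 3.01, 3.01, 3.14, 3.14, 3.14].

INTERFACE

Orientations are given as a rotation vector (axis times angle).
In Python, from cell import arm, vision, job, cut_out gives the robot as it stands. The module is installed in compiled form; this text tells all that it offers.
- The arm moves only by the tool play_rows, never from a script. Its argument "increments" is text: rows parted by semicolons, each of 5 numbers parted by spaces: the shift along the tool's x, y, z in cm, then the turn about the tool's z in degrees, then the opening, from -1 (shut) to 1 (fully open), so that 0 is half open. A call has 1 to 5 rows; each row shifts and turns the commanded pose from where the row before left it, along the tool's axes as they then stand; what a row does not reach is not made up. A row lasts 1/12 s, in which the tool goes at most 41.7 mm and 7.16 degrees, less where a joint would pass 70% of its speed; a pose out of reach is approached as far as the arm can. A call is refused whole if a number of a shift passes 4.17 or a number of a turn 7.16, either way. A call with a gripper value outside its range is refused whole. The fingers move at their own pace and stop on an object; "grip_force" is the grip in N (left out, the last holds). Time passes only in rows, so rows that do not move let the fingers close. It gives the time, the measured TCP pose, the force, the opening and the grip force at its end, in the units of the state.
- arm.observe(): the state, without advancing time (a new reading comes with each control period).
- vision.get_image(name): name is "scene" or "top"; returns a dict with "frame" (420x560x3 uint8, red, green, blue), "z_map" (420x560 float32, m along the optical axis (not along the pixel's ray), 0 where there is no reading), "mtx" (3x3 intrinsics, pixels), "cam_to_world" (4x4, takes a point from camera to world coordinates). Camera axes: x right, y up, looking along -z (the intrinsics and any distortion apply to the point x, -y, -z); pixel columns grow to the right and rows downward; lengths in m; the calibration is good to about 2 mm. A picture is of the moment at which its call begins.
- job.sign_off(): hands the job in; it is judged then, once.
Trained networks look in a picture, given as the dict that the camera call returned (one of the last four; its "shot" number tells which), for a name from the list of things; names that differ only in an ending like _2 or _b are one class to them, and where a whole thing is asked for, a point or a joint stands for the part that bears it (a point fixed in the world has none). Each returns a list of dicts, best first, with "confidence" (0 to 1); they miss things now and then, are a little off and sometimes report something else, mostly with a low value. They report only what shows in the picture. A call takes as long as a camera call. They do not tell look-alikes from the thing itself.
- cut_out(query, picture): "mask" (420x560 bool, what is visible of it) and "point" ([row, column] in pixels, amid what is visible of it).
The state is a dict: "clock": time; "joints": joint angles; "dq": joint speeds; "joint_efforts": joint torques, N m; "position": TCP position; "ee_rot": TCP orientation; "force": force on the tool from outside, world axes, zero at the start; "ft_torque": the same for the moment, N m; "width": opening from 0.0 (shut) to 1.0 (fully open); "gripper_force": force on a finger pad.
Only numpy, scipy, OpenCV 4.12 (cv2) and the standard library are available. Lean on these libraries where they do the work, as an engineer would, in place of code of your own. Each camera call takes 0.05 s, during which the arm holds its last target. There are 200 camera calls.

TASK

Take the red drop-in stop out of its holder and push it fully home in the slot of the plywood corner jig, then lay the dark wood block flat on the jig and press it firmly into the corner, its long side flat against the aluminium fence and its end against the stop, touching both at once. Keep pressing it there with the gripper for at least two seconds and finish still holding it pressed against both; do not disturb the light block, the tape measure or the wax tin.

Things in the scene. Friction and masses are not known exactly. Their poses are not given: they have to be found in the camera images.
- jig: corner jig, fixed: plywood board 150 (its x) x 200 (its y) x 30 mm. Origin at the centre of its underside on the bench, z up. An aluminium fence stands along its +x (far) side; a slot that runs along its x is cut in its top at x = +20, y = -60 mm, for the stop. The corner for the block lies between the fence (+x side) and the stop (-y side)
- fence: aluminium fence fixed on the jig: bar along the jig's y, 190 mm long, 14 mm thick and only 14 mm high above the board's top. Same axes as the jig; origin on the jig's top, above the jig's centre; the face that looks to the block is the plane x = +60 mm. The block slides along it, and on the board, with friction
- slot (a point): centre of the slot's mouth on the jig's top (30 mm above the bench), jig axes. The slot is 52 mm along x, 10 mm along y, 26 mm deep, with square edges
- corner (a point): point on the jig's top (30 mm above the bench) where the planes of the fence's face and of the seated stop's face meet, at jig x = +60, y = -52 mm. The seated block's corner edge belongs here (the stop has about 2 mm of play): the block's centre ends 20 mm from here to -x and 35 mm to +y
- holder: dark wood holder, fixed: 90 (its x) x 46 x 30 mm, origin at the centre of its underside. A slot along its x in its top, 53 x 9 mm, 26 mm deep, parks the stop
- stop: red drop-in stop, 0.2 kg, loose, upright in the holder: red body 66 (its x) x 16 (its y) x 50 mm (z up), below it a steel tongue 42 x 6 mm, 24 mm long (its last 4 mm only 36 x 3). Origin at the centre of the shoulder (underside of the red body), which rests on the holder's top, 30 mm above the bench, and on the jig's top when fully home. Grasp the red body across its 16 mm; either way round fits
- dark_block: brown wood block, the darker and taller of two, 40 (its x) x 70 (its y) x 40 mm high, 0.08 to 0.17 kg, loose, starts on a fixed 40 mm thick grey panel (240 x 350 mm) on the bench, origin at the centre of its underside. Gripped across its 40 mm in its upper half, the finger passes above the low fence
- light_block: light wood block, 45 x 90 x 22 mm, origin at the centre of its underside; bystander. It and the dark block may have exchanged places
- tape_measure: yellow tape measure, 37 x 78 x 64 mm, origin at the centre of its underside; bystander
- wax_tin: round red and white wax tin with a pale lid, 67 mm across, 70 mm high, origin at the centre of its underside; bystander
Mind the look-alikes: they are no part of the job. There is more than one size of the stop; the job needs the larger.

How it is judged:
On the way, in this order (a step that is already met when the one before it is completed fails the run):
1. the stop is fully home in the jig's slot, its shoulder on the board (horizontal distance between stop and slot below 0.007 m and z of stop in the frame of jig between 0.026 and 0.033 m and angle between the z axis of stop and the z axis of jig, either way round below 0.08 rad and angle between the x axis of stop and the x axis of jig, either way round below 0.08 rad), for 0.2 s.
2. the dark block is pressed against the fence and the stop at once, for 2 s (all of step 1 and x of dark_block in the frame of jig between 0.035 and 0.045 m and y of dark_block in the frame of jig between -0.024 and -0.01 m and z of dark_block in the frame of jig between 0.026 and 0.034 m and angle between the y axis of dark_block and the y axis of jig, either way round below 0.06 rad and angle between dark_block's own z axis and vertical below 0.06 rad and contact force between dark_block and fence above 1.5 N and contact force between dark_block and stop above 1.5 N and contact force between the fingers and dark_block above 1 N), for 2 s.
At the end, for the whole second after the job is handed in: Stop home in the slot (7 mm, shoulder within 3 mm of the board, 0.08 rad); dark block flat on the jig, square to the fence within 0.06 rad, within 5 mm (x) and 7 mm (y) of its place, held by the fingers and pressing on fence and stop with over 1.5 N each (all of step 2); the arm keeps its last pose, push and grip.
It fails at once if the light wood block is moved by more than 3 cm or tipped (distance of light_block from where it was at the start of the episode above 0.03 m or angle between light_block's own z axis and vertical above 0.5 rad).
It fails at once if the tape measure is moved by more than 3 cm or tipped (distance of tape_measure from where it was at the start of the episode above 0.03 m or angle between tape_measure's own z axis and vertical above 0.5 rad).
It fails at once if the wax tin is moved by more than 3 cm or tipped (distance of wax_tin from where it was at the start of the episode above 0.03 m or angle between wax_tin's own z axis and vertical above 0.5 rad).
It also fails if it takes over 72 s, if anything falls off the work surface, if the arm or the gripper's body presses on something with over 40 N, if the wrist force passes 120 N, or if a joint passes its speed limit or range.

## Working session

There is one attempt and no reset: what is moved stays moved. The work goes in short steps, Python scripts to look and compute and a tool call to move; the robot and the scene stay as the last step left them, time stands still between calls to the robot, and variables do not carry over. Pictures are saved under pics/ and viewed, at most 10 in all, crops included, and the job is handed in when it is done.

Besides the shell and the picture viewer there is one more tool, called after ">>>" in YAML: its name, and indented under it one key for each argument. play_rows: Moves the arm, as the interface text tells. Its arguments: {"type":"object","properties":{"increments":{"type":"string"},"grip_force":{"type":"number"}},"required":["increments"]}

```bash
mkdir -p pics
cat > h.py <<'E'
import numpy as np, cv2
from cell import arm, vision, job, cut_out
def cloud(p):
    z=p["z_map"]; K=p["mtx"]; v,u=np.mgrid[:420,:560]
    c=np.stack([(u-K[0,2])/K[0,0]*z,-(v-K[1,2])/K[1,1]*z,-z],-1)
    T=p["cam_to_world"]; w=c@T[:3,:3].T+T[:3,3]; w[z==0]=np.nan
    return w
def save(p,n): cv2.imwrite("pics/"+n,p["frame"][:,:,::-1])
E
python3 - <<'E'
from h import *
s=arm.observe(); print(s, arm.hold_point_z)
for n in ("scene","top"):
    p=vision.get_image(n); save(p,n+".png"); w=cloud(p); print(n,p["cam_to_world"].round(3).tolist(),p["mtx"].tolist(),[k for k in p])
    for q in ["jig","fence","holder","stop","dark_block","light_block","tape_measure","wax_tin"]:
        for d in cut_out(q,p)[:3]:
            m=d["mask"]; x=w[m]; x=x[~np.isnan(x[:,0])]
            top=x[x[:,2]>np.percentile(x[:,2],90)-.006] if len(x) else x
            r=cv2.minAreaRect((top[:,:2]*1000).astype(np.float32)) if len(top)>3 else None
            print(q,round(d["confidence"],2),d["point"],m.sum(),np.median(x,0).round(3) if len(x) else None,"ztop",np.percentile(x[:,2],90).round(3) if len(x) else None,np.round(np.hstack([r[0],r[1],r[2]]),1) if r else None)
E
```

```text
{'clock': 0.0, 'joints': array([ 1.19439524,  0.43525862,  0.02495741,  1.57408617, -0.01162946,
        1.13397635, -0.07511281]), 'dq': array([ 1.98741443e-05, -2.94976135e-03, -2.70396653e-04,  1.38353940e-04,
       -9.59111129e-04, -1.63444644e-04,  4.29370632e-04]), 'joint_efforts': array([-1.53773173e-03, -6.67863607e+01,  9.84358191e-01, -3.14468944e+01,
       -6.05731783e-02,  4.29044443e-02,  2.25053691e-04]), 'position': array([ 0.16882364, -0.60124589,  0.22592686]), 'ee_rot': array([-3.11068133e+00, -4.28406306e-01,  5.11746102e-04]), 'force': array([ 0.90832716, -0.42102885,  0.20382535]), 'ft_torque': array([-0.018251  ,  0.01158028, -0.01951415]), 'gripper_force': 0.0, 'width': 1.0001212407156936} 0.0188
scene [[-0.73, 0.463, -0.503, 0.033], [-0.684, -0.498, 0.534, 0.635], [-0.003, 0.734, 0.68, 0.89], [0.0, 0.0, 0.0, 1.0]] [[432.59274218519244, 0.0, 285.2278197018435], [0.0, 432.59274218519244, 212.88203349042774], [0.0, 0.0, 1.0]] ['frame', 'z_map', 'mtx', 'cam_to_world', 'shot']
jig 0.89 [249.9, 272.8] 3911 [0.598 0.09  0.031] ztop 0.035 [604.8  77.7 152.7 203.5   
[... 1878 characters left out ...]
0.29 [246.2, 164.9] 206 [0.501 0.3   0.077] ztop 0.083 [502.1 302.   16.5  65.2  68.4]
light_block 0.56 [228.6, 333.4] 408 [ 0.564 -0.241  0.062] ztop 0.066 [ 565.5 -242.    89.3   45.3   11. ]
tape_measure 0.82 [171.8, 327.3] 250 [ 0.759 -0.215  0.061] ztop 0.065 [ 764.  -216.8   30.3   67.2   48.6]
tape_measure 0.56 [216.1, 238.4] 2871 [0.606 0.074 0.031] ztop 0.037 [605.9  75.  148.3 199.6   0.7]
tape_measure 0.22 [169.4, 192.5] 430 [0.755 0.227 0.068] ztop 0.072 [759.8 231.8  64.7  62.8   1.1]
wax_tin 0.79 [171.2, 192.0] 437 [0.754 0.227 0.068] ztop 0.072 [759.8 231.8  64.7  62.8   1.1]
wax_tin 0.37 [167.0, 327.1] 234 [ 0.76  -0.216  0.061] ztop 0.065 [ 764.1 -216.2   29.5   66.7   51.3]
```

Run:
```python
import cv2
a=cv2.imread("pics/scene.png"); b=cv2.imread("pics/top.png")
cv2.imwrite("pics/crop.png",cv2.resize(a[200:360,130:330],(800,600)[:1]*1+(640,) if 0 else (750,600),interpolation=cv2.INTER_CUBIC))
```

```text
(no output)
```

View pics/scene.png

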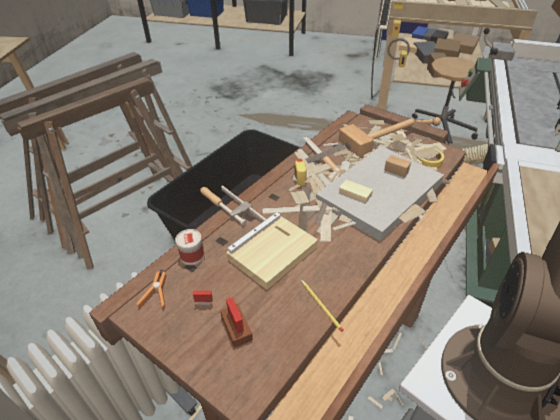

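View pics/crop.png

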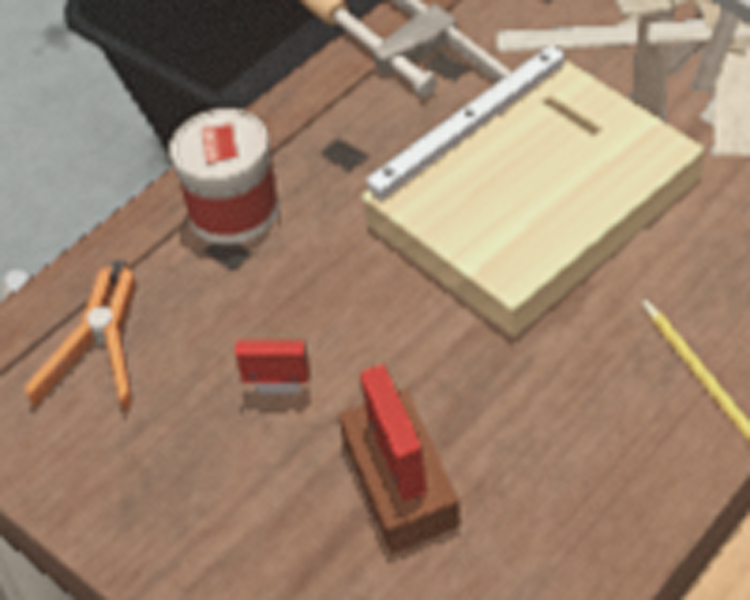

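View pics/top.png

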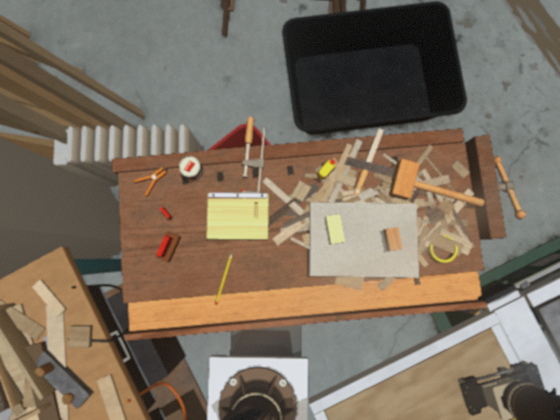

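The stop in the holder (scene px 236,315; top px 166,246; 66 mm long by depth) fits. The loose red one at scene px 202,297 is about 41 mm long, so it is the smaller look-alike. The dark block is at scene px 396,165, its top at z=80 mm. The jig is around 270,250 with its slot visible at about 283,230. I'll refine the slot position while starting the move.

```bash
cat >> h.py <<'E'
def plane(p,uv,z):
    K=p["mtx"];T=p["cam_to_world"];uv=np.atleast_2d(uv).astype(float)
    r=np.stack([(uv[:,0]-K[0,2])/K[0,0],-(uv[:,1]-K[1,2])/K[1,1],-np.ones(len(uv))],-1)@T[:3,:3].T
    o=T[:3,3]; return (o+r*((z-o[2])/r[:,2])[:,None])[:,:2]
def proj(p,X):
    K=p["mtx"];T=p["cam_to_world"];c=(np.atleast_2d(X)-T[:3,3])@T[:3,:3]
    return np.stack([K[0,0]*c[:,0]/-c[:,2]+K[0,2],-K[1,1]*c[:,1]/-c[:,2]+K[1,2]],-1)
E
python3 - <<'E'
from h import *
for n in ("scene","top"):
    p=vision.get_image(n)
    # rectified view of jig top plane z=.03 around expected slot, 0.5 mm per px
    g=np.array([[.58,-.03],[.66,-.03],[.66,.06],[.58,.06]])
    uv=proj(p,np.c_[g,np.full(4,.03)]).astype(np.float32)
    H=cv2.getPerspectiveTransform(uv,np.float32([[0,0],[160,0],[160,180],[0,180]]))
    im=cv2.warpPerspective(p["frame"],H,(160,180),flags=cv2.INTER_CUBIC)
    gr=cv2.cvtColor(im,cv2.COLOR_RGB2GRAY); sub=gr[50:135,20:150]
    m=np.zeros_like(gr); m[50:135,20:150]=(sub<np.median(sub)-35)*255
    k,lab,st,ce=cv2.connectedComponentsWithStats(m); i=1+np.argmax(st[1:,4])
    yx=np.argwhere(lab==i); r=cv2.minAreaRect(yx[:,::-1].astype(np.float32)/2)
    print(n,"slot",580+ce[i][0]/2,-30+ce[i][1]/2,r,[580+r[0][0],-30+r[0][1]])
    w=cloud(p); x=w.reshape(-1,3); x=x[~np.isnan(x[:,0])]
    for nm,c,zl,zh,rad in (("stop",(.502,.304),.070,.09,.05),("fence",(.672,.077),.039,.055,.11),("dark",(.536,-.423),.072,.09,.06)):
        q=x[(np.hypot(*(x[:,:2]-c).T)<rad)&(x[:,2]>zl)&(x[:,2]<zh)]
        if nm=="fence": q=q[abs(q[:,0]-.672)<.02]
        print(nm,len(q),np.median(q[:,2]).round(4),[np.round(t,1) for t in cv2.minAreaRect((q[:,:2]*1000).astype(np.float32))])
E
```

```text
scene slot 626.1140350877193 18.80384990253411 ((46.5, 48.75), (10.5, 53.0), 90.0) [626.5, 18.75]
stop 210 0.0804 [array([501.8, 305.5]), array([16.4, 67.1]), np.float64(68.4)]
fence 323 0.0446 [array([671.8,  77.9]), array([ 18. , 192.2]), np.float64(0.3)]
dark 222 0.0805 [array([ 536.1, -421.9]), array([70.1, 48.1]), np.float64(10.1)]
top slot 649.7169811320755 17.0 ((69.5, 47.0), (10.0, 9.0), 90.0) [649.5, 17.0]
stop 122 0.08 [array([502., 302.]), array([17. , 65.4]), np.float64(71.1)]
fence 269 0.0444 [array([672.5,  76.4]), array([ 14.7, 187.6]), np.float64(0.6)]
dark 300 0.0805 [array([ 535.2, -423.3]), array([69.9, 41.5]), np.float64(11.1)]
```

>>> play_rows:
  increments: "3.5 -2 0 7 1;3.5 -2 0 7 1;3.5 -2 0 7 1;3.5 -2 0 7 1;3.5 -2 0 7 1"

```text
clock: 1.42
position: [0.3388, -0.4969, 0.2272]
ee_rot: [-3.096, 0.534, -0.0]
force: [0.4, -1.2, 0.1]
width: 0.999
gripper_force: 0.0
```

>>> play_rows:
  increments: "-0.6 -4 0 2.4 1;-0.6 -4 0 0 1;-0.6 -4 0 0 1;-0.6 -4 0 0 1;-0.6 -4 0 0 1"

```text
clock: 1.83
position: [0.382, -0.2992, 0.2268]
ee_rot: [3.086, -0.588, 0.001]
force: [0.7, 0.7, 1.0]
width: 1.0
gripper_force: 0.0
```

>>> play_rows:
  increments: "-0.6 -4 0 0 1;-0.6 -4 0 0 1;-0.6 -4 0 0 1;-0.6 -4 0 0 1;-0.6 -4 0 0 1"

```text
clock: 2.25
position: [0.4276, -0.1022, 0.2271]
ee_rot: [3.086, -0.589, 0.002]
force: [1.2, -0.5, -0.9]
width: 0.999
gripper_force: 0.0
```

>>> play_rows:
  increments: "-0.6 -4 0 0 1;-0.6 -4 0 0 1;-0.6 -4 0 0 1;-0.6 -4 0 0 1;0 0 0 0 1"

```text
clock: 2.67
position: [0.4653, 0.0622, 0.2273]
ee_rot: [-3.084, 0.573, -0.002]
force: [0.6, 0.4, -0.1]
width: 1.001
gripper_force: 0.0
```

>>> play_rows:
  increments: "-0.7 -3 1.3 0 1;-0.7 -3 1.3 0 1;-0.7 -3 1.3 0 1;-0.7 -3 1.3 0 1;-0.7 -3 1.3 0 1"

```text
clock: 3.08
position: [0.487, 0.207, 0.1612]
ee_rot: [-3.086, 0.589, -0.001]
force: [0.7, -1.0, -0.5]
width: 0.999
gripper_force: 0.0
```

>>> play_rows:
  increments: "-0.7 -3 1.3 0 1;-0.7 -3 1.3 0 1;-0.6 -2.8 1.3 0 1;0 0 0 0 1;0 0 0 0 1"

```text
clock: 3.5
position: [0.4997, 0.2967, 0.1217]
ee_rot: [3.086, -0.583, -0.002]
force: [-0.2, -0.5, 0.1]
width: 1.003
gripper_force: 0.0
```

Run:
```python
from h import *
s=arm.observe(); print(s["position"].round(4),s["ee_rot"].round(3),s["joints"].round(2))
p=vision.get_image("scene"); a=p["frame"][220:380,150:350]; cv2.imwrite("pics/g1.png",cv2.resize(a,(750,600),interpolation=cv2.INTER_CUBIC)[:,:,::-1])
print(arm.observe()["position"])
```

```text
[0.4997 0.2967 0.1217] [ 3.086e+00 -5.830e-01 -2.000e-03] [-0.45  0.49 -0.25  1.79  0.15  0.89 -2.71]
[0.50032358 0.29502028 0.12231737]
```

View pics/g1.png

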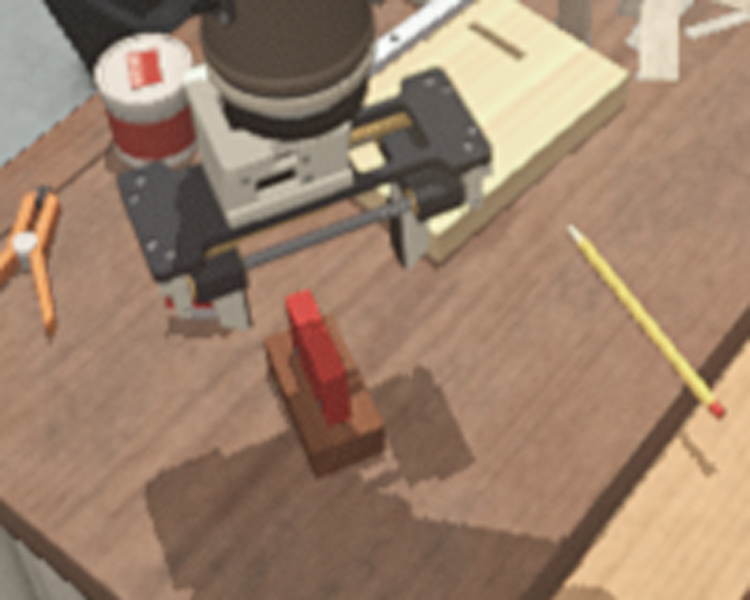

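Wrist joint 7 is at its limit (-2.71), so I'll turn the tool half round, which gives the same grasp.

>>> play_rows:
  increments: "0 0 0 -7.1 1;0 0 0 -7.1 1;0 0 0 -7.1 1;0 0 0 -7.1 1;0 0 0 -7.1 1"

```text
clock: 3.97
position: [0.5014, 0.293, 0.1235]
ee_rot: [3.117, 0.386, 0.002]
force: [-0.2, 0.3, -0.3]
width: 1.001
gripper_force: 0.0
```

>>> play_rows:
  increments: "0 0 0 -7.1 1;0 0 0 -7.1 1;0 0 0 -7.1 1;0 0 0 -7.1 1;0 0 0 -7.1 1"

```text
clock: 4.38
position: [0.5015, 0.2929, 0.1235]
ee_rot: [2.85, 1.317, 0.001]
force: [0.9, 0.2, 0.3]
width: 1.0
gripper_force: 0.0
```

>>> play_rows:
  increments: "0 0 0 -7.1 1;0 0 0 -7.1 1;0 0 0 -7.1 1;0 0 0 -7.1 1;0 0 0 -7.1 1"

```text
clock: 4.8
position: [0.5016, 0.2928, 0.1234]
ee_rot: [2.313, 2.123, 0.001]
force: [0.2, 0.1, -0.6]
width: 0.998
gripper_force: 0.0
```

>>> play_rows:
  increments: "0 0 0 -7.1 1;0 0 0 -7.1 1;0 0 0 -7.1 1;0 0 0 -7.1 1;0 0 0 -7.1 1"

```text
clock: 5.22
position: [0.5016, 0.2928, 0.1233]
ee_rot: [1.555, 2.727, -0.001]
force: [0.5, 0.2, -0.2]
width: 0.997
gripper_force: 0.0
```

>>> play_rows:
  increments: "0 0 0 -7.1 1;0 0 0 -7.1 1;0 0 0 -7.1 1;0 0 0 -7.1 1;0 0 0 -7.1 1"

```text
clock: 5.63
position: [0.5016, 0.2927, 0.1233]
ee_rot: [0.65, 3.072, -0.002]
force: [0.2, -0.4, -0.4]
width: 0.999
gripper_force: 0.0
```

>>> play_rows:
  increments: "0 0 0 -2 1;0 0 0 0 1;0 0 0 0 1"

```text
clock: 5.88
position: [0.5013, 0.2934, 0.123]
ee_rot: [0.608, 3.081, -0.001]
force: [-0.3, 0.2, 0.6]
width: 0.999
gripper_force: 0.0
```

```bash
cat >> h.py <<'E'
def st():
    s=arm.observe(); r=s["ee_rot"]; phi=np.degrees(2*np.arctan2(r[1],r[0]))%360
    print("t",round(s["clock"],2),"pos",(s["position"]*1000).round(1),"phi",round(phi,2),"F",s["force"].round(1),"w",round(s["width"]*92,1),"q",s["joints"].round(2)); return s,phi
def go(X,phi_t=None):
    s,phi=st(); d=np.array(X)/1000-s["position"]; c,q=np.cos(np.radians(phi)),np.sin(np.radians(phi))
    t=(c*d[0]+q*d[1],q*d[0]-c*d[1],-d[2]); print("tool cm",np.round(np.array(t)*100,2),"turn",None if phi_t is None else round((phi-phi_t+180)%360-180,2))
E
python3 -c "
from h import *
go((502,303.8,45),158.2)"
```

```text
t 5.88 pos [501.3 293.4 123. ] phi 157.69 F [-0.3  0.2  0.6] w 91.9 q [ 0.04  0.69 -1.02  1.75  0.66  1.09 -0.02]
tool cm [0.33 0.99 7.8 ] turn -0.51
```

>>> play_rows:
  increments: "0.3 1 0 -0.5 1;0 0 2.5 0 1;0 0 2.5 0 1;0 0 2.5 0 1;0 0 0.2 0 1"

```text
clock: 6.3
position: [0.5002, 0.3038, 0.042]
ee_rot: [-0.589, -3.083, 0.007]
force: [-0.4, -1.6, -0.3]
width: 1.0
gripper_force: 0.0
```

>>> play_rows:
  increments: "0 0 0 0 1;0 0 0 0 1"

```text
clock: 6.47
position: [0.5019, 0.3064, 0.0469]
ee_rot: [0.589, 3.085, 0.002]
force: [0.1, 0.1, -0.1]
width: 0.998
gripper_force: 0.0
```

```bash
python3 -c "
from h import *
go((502,303.8,45),158.2)"
```

```text
t 6.47 pos [501.9 306.4  46.9] phi 158.4 F [ 0.1  0.1 -0.1] w 91.9 q [-0.03  0.79 -0.95  1.79  0.77  0.98 -0.1 ]
tool cm [-0.11 -0.24  0.19] turn 0.2
```

>>> play_rows:
  increments: "-0.1 -0.2 0 0 1;0 0 0 0 -1;0 0 0 0 -1;0 0 0 0 -1;0 0 0 0 -1"
  grip_force: 25

```text
clock: 6.88
position: [0.502, 0.3033, 0.0462]
ee_rot: [0.589, 3.085, 0.001]
force: [-0.0, 0.2, 0.4]
width: 0.76
gripper_force: 0.0
```

>>> play_rows:
  increments: "0 0 0 0 -1;0 0 0 0 -1;0 0 0 0 -1;0 0 0 0 -1;0 0 0 0 -1"

```text
clock: 7.3
position: [0.5017, 0.3033, 0.0457]
ee_rot: [-0.588, -3.086, 0.0]
force: [0.5, -0.8, -0.3]
width: 0.399
gripper_force: 0.0
```

```bash
python3 -c "
from h import *
st()"
```

```text
t 7.3 pos [501.7 303.3  45.7] phi 158.41 F [ 0.5 -0.8 -0.3] w 36.7 q [-0.02  0.79 -0.95  1.8   0.77  0.97 -0.1 ]
```

>>> play_rows:
  increments: "0 0 0 0 -1;0 0 0 0 -1;0 0 0 0 -1;0 0 0 0 -1;0 0 0 0 -1"

```text
clock: 7.72
position: [0.5021, 0.3041, 0.0459]
ee_rot: [0.588, 3.086, 0.003]
force: [1.5, 3.3, -1.0]
width: 0.175
gripper_force: 25.0
```

>>> play_rows:
  increments: "0 0 0 0 -1;0 0 0 0 -1;0 0 0 0 -1;0 0 0 0 -1"

```text
clock: 8.05
position: [0.5021, 0.304, 0.0459]
ee_rot: [0.588, 3.086, 0.002]
force: [1.8, 5.4, -3.3]
width: 0.172
gripper_force: 25.0
```

```bash
python3 -c "
from h import *
st()"
```

```text
t 8.05 pos [502.1 304.   45.9] phi 158.41 F [ 1.8  5.4 -3.3] w 15.8 q [-0.02  0.79 -0.95  1.8   0.77  0.97 -0.1 ]
```

>>> play_rows:
  increments: "0 0 -1.5 0 -1;0 0 -1.5 0 -1;0 0 -2 0 -1;0 0 -2 0 -1;0 0 0 0 -1"

```text
clock: 8.47
position: [0.5024, 0.3039, 0.1191]
ee_rot: [0.588, 3.083, 0.002]
force: [0.4, 1.0, -1.0]
width: 0.176
gripper_force: 25.0
```

```bash
python3 -c "
from h import *
go((626,17.8,110),180.6)"
```

```text
t 8.47 pos [502.4 303.9 119.1] phi 158.4 F [ 0.4  1.  -1. ] w 16.2 q [ 0.02  0.71 -1.02  1.74  0.67  1.09 -0.03]
tool cm [-22.02 -22.05   0.91] turn -22.2
```

>>> play_rows:
  increments: "0 0 0 -4.44 -1;0 0 0 -4.44 -1;0 0 0 -4.44 -1;0 0 0 -4.44 -1;0 0 0 -4.44 -1"

```text
clock: 8.88
position: [0.5013, 0.3019, 0.1148]
ee_rot: [0.022, -3.14, 0.004]
force: [0.4, -0.4, -1.5]
width: 0.171
gripper_force: 25.0
```

>>> play_rows:
  increments: "-0.5 -1.2 0 0 -1;-1 -2.4 0 0 -1;-1 -2.4 0 0 -1;-1 -2.4 0 0 -1;-1 -2.4 0 0 -1"

```text
clock: 9.3
position: [0.548, 0.1928, 0.1149]
ee_rot: [0.012, -3.14, 0.003]
force: [1.0, 0.1, -2.2]
width: 0.175
gripper_force: 25.0
```

>>> play_rows:
  increments: "-1 -2.4 0 0 -1;-1 -2.4 0 0 -1;-1 -2.4 0 0 -1;-1 -2.4 0 0 -1;-1 -2.4 0 0 -1"

```text
clock: 9.72
position: [0.5989, 0.073, 0.1149]
ee_rot: [0.011, -3.14, 0.003]
force: [-0.4, 0.1, -1.1]
width: 0.167
gripper_force: 25.0
```

>>> play_rows:
  increments: "-1 -2.4 0 0 -1;-1 -2.4 0 0 -1;-0.5 -1.2 0 0 -1;0 0 0 0 -1;0 0 0 0 -1"

```text
clock: 10.13
position: [0.6242, 0.0155, 0.1151]
ee_rot: [0.012, -3.14, 0.0]
force: [-0.3, 0.4, -2.0]
width: 0.172
gripper_force: 25.0
```

```bash
python3 -c "
from h import *
go((626,17.8,85),180.6)
p=vision.get_image('scene'); a=p['frame'][150:310,180:380]; cv2.imwrite('pics/g2.png',cv2.resize(a,(750,600),interpolation=cv2.INTER_CUBIC)[:,:,::-1])
"
```

```text
t 10.13 pos [624.2  15.5 115.1] phi 180.43 F [-0.3  0.4 -2. ] w 15.8 q [ 0.55  0.82 -1.11  1.64  0.78  1.19  0.83]
tool cm [-0.18  0.23  3.01] turn -0.17
```

View pics/g2.png

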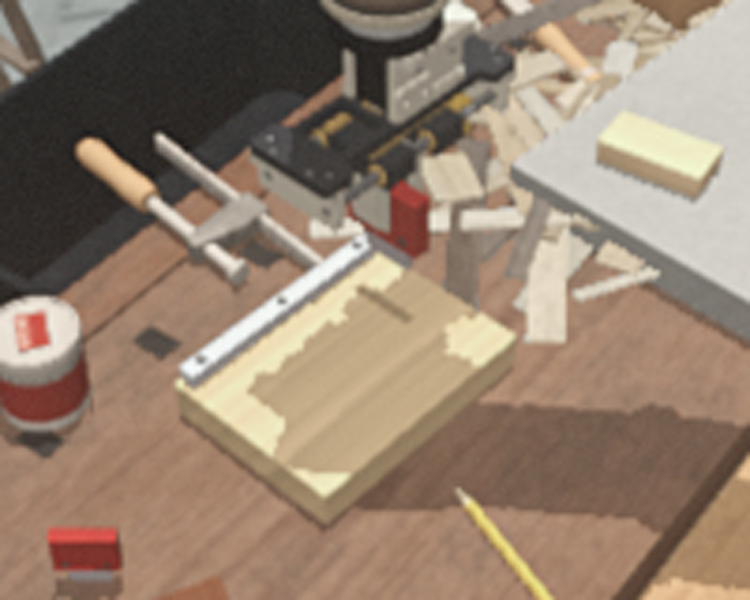

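>>> play_rows:
  increments: "-0.2 0.2 1 -0.2 -1;0 0 1 0 -1;0 0 0.8 0 -1;0 0 0 0 -1;0 0 0 0 -1"

```text
clock: 10.6
position: [0.626, 0.0189, 0.0867]
ee_rot: [0.023, -3.14, 0.0]
force: [-0.6, 0.7, -2.0]
width: 0.173
gripper_force: 25.0
```

```bash
python3 -c "
from h import *
go((626,17.8,75),180.6)
for n in ('scene','top'):
    p=vision.get_image(n); w=cloud(p); f=p['frame'].astype(int)
    m=(f[:,:,0]>1.8*f[:,:,1])&(f[:,:,0]>1.8*f[:,:,2])&(f[:,:,0]>60)&(abs(w[:,:,0]-.626)<.06)&(abs(w[:,:,1]-.018)<.05)&(w[:,:,2]>.05)
    x=w[m]*1000; print(n,m.sum(),np.percentile(x,[1,5,50,95,99],axis=0).round(1).tolist() if len(x) else '')
"
```

```text
t 10.6 pos [626.   18.9  86.7] phi 180.86 F [-0.6  0.7 -2. ] w 15.9 q [ 0.53  0.85 -1.09  1.66  0.81  1.15  0.81]
tool cm [ 0.01 -0.11  1.17] turn 0.26
scene 142 [[592.2, 14.5, 72.4], [592.6, 16.9, 75.5], [601.9, 25.0, 104.6], [615.7, 27.9, 122.8], [625.9, 28.4, 123.2]]
top 0
```

>>> play_rows:
  increments: "0 -0.1 0.8 0.2 -1;0 0 0.8 0 -1;0 0 0.5 0 -1;0 0 0.4 0 -1;0 0 0 0 -1"

```text
clock: 11.12
position: [0.6261, 0.0173, 0.0614]
ee_rot: [0.017, -3.14, 0.0]
force: [0.4, -0.7, -1.9]
width: 0.172
gripper_force: 25.0
```

```bash
python3 -c "
from h import *
go((626,17.8,46),180.6)"
```

```text
t 11.12 pos [626.1  17.3  61.4] phi 180.6 F [ 0.4 -0.7 -1.9] w 15.8 q [ 0.52  0.87 -1.06  1.68  0.84  1.12  0.79]
tool cm [0.01 0.05 1.54] turn 0.0
```

Tip is about 8 mm inside the slot with no resistance; pushing home.

>>> play_rows:
  increments: "0 0 0.5 0 -1;0 0 0.5 0 -1;0 0 0.4 0 -1;0 0 0.2 0 -1;0 0 0.1 0 -1"

```text
clock: 11.53
position: [0.6266, 0.0175, 0.0458]
ee_rot: [0.017, -3.141, 0.001]
force: [-4.8, -2.9, 10.4]
width: 0.172
gripper_force: 25.0
```

```bash
python3 -c "
from h import *
go((626,17.8,46),180.6)"
```

```text
t 11.53 pos [626.6  17.5  45.8] phi 180.6 F [-4.8 -2.9 10.4] w 15.8 q [ 0.51  0.89 -1.05  1.69  0.86  1.1   0.78]
tool cm [ 0.06  0.03 -0.02] turn 0.0
```

>>> play_rows:
  increments: "0 0 -0.1 0 -1;0 0 0 0 0;0 0 0 0 0;0 0 0 0 0;0 0 0 0 0"

```text
clock: 11.95
position: [0.6269, 0.0176, 0.0469]
ee_rot: [-0.017, 3.141, 0.0]
force: [-0.2, -0.1, 0.4]
width: 0.414
gripper_force: 0.0
```

>>> play_rows:
  increments: "0 0 0 0 0;0 0 0 0 0;0 0 0 0 0;0 0 -2 0 0;0 0 -3 0 0"

```text
clock: 12.37
position: [0.625, 0.0166, 0.0945]
ee_rot: [0.017, -3.137, 0.001]
force: [0.2, -0.3, 0.7]
width: 0.498
gripper_force: 0.0
```

>>> play_rows:
  increments: "0 0 -3 0 1;-1 -3 -1 0 1;-1 -3.5 0 7 1;-0.5 -3.5 0 7 1;0 -3.5 0 7 1"

```text
clock: 12.78
position: [0.6418, -0.1183, 0.137]
ee_rot: [0.566, 3.089, 0.001]
force: [0.5, 0.2, -0.0]
width: 0.814
gripper_force: 0.0
```

```bash
python3 -c "
from h import *
go((535.5,-423,150),10)
for n in ('scene','top'):
    p=vision.get_image(n); w=cloud(p); f=p['frame'].astype(int)
    m=(f[:,:,0]>1.8*f[:,:,1])&(f[:,:,0]>1.8*f[:,:,2])&(f[:,:,0]>60)&(abs(w[:,:,0]-.626)<.06)&(abs(w[:,:,1]-.018)<.05)&(w[:,:,2]>.02)
    x=w[m]*1000; print(n,m.sum(),np.percentile(x,[1,5,50,95,99],axis=0).round(1).tolist() if len(x) else '')
    if len(x):
        t=x[x[:,2]>70][:,:2].astype(np.float32); print(cv2.minAreaRect(t))
"
```

```text
t 12.78 pos [ 641.8 -118.3  137. ] phi 159.24 F [ 0.5  0.2 -0. ] w 74.9 q [ 0.7   0.79 -1.04  1.55  0.71  1.22  0.75]
tool cm [ -0.85 -32.26  -1.3 ] turn 149.24
scene 287 [[592.0, 12.8, 35.5], [593.5, 15.0, 38.8], [620.6, 24.2, 67.0], [653.5, 26.6, 81.6], [655.6, 27.5, 84.0]]
((624.580322265625, 19.78329849243164), (15.387038230895996, 67.69731140136719), 89.70210266113281)
top 98 [[593.9, 8.5, 75.5], [597.0, 8.9, 77.0], [625.6, 15.4, 80.5], [652.3, 22.1, 84.7], [655.0, 22.4, 86.3]]
((624.39599609375, 15.452077865600586), (61.26109313964844, 13.178285598754883), 1.3207193613052368)
```

>>> play_rows:
  increments: "0 0 -0.6 7.1 1;0 0 -0.6 7.1 1;0 0 -0.6 7.1 1;0 0 0 7.1 1;0 0 0 7.1 1"

```text
clock: 13.3
position: [0.6406, -0.116, 0.1552]
ee_rot: [1.479, 2.771, 0.001]
force: [-0.7, 0.1, 1.6]
width: 1.003
gripper_force: 0.0
```

>>> play_rows:
  increments: "0 0 0 7.1 1;0 0 0 7.1 1;0 0 0 7.1 1;0 0 0 7.1 1;0 0 0 7.1 1"

```text
clock: 13.72
position: [0.6403, -0.116, 0.1547]
ee_rot: [-2.253, -2.189, -0.0]
force: [0.4, 0.3, -0.4]
width: 1.003
gripper_force: 0.0
```

>>> play_rows:
  increments: "0 0 0 7.1 1;0 0 0 7.1 1;0 0 0 7.1 1;0 0 0 7.1 1;0 0 0 7.1 1"

```text
clock: 14.13
position: [0.6403, -0.1159, 0.1547]
ee_rot: [-2.813, -1.398, 0.0]
force: [-0.1, -0.6, -0.8]
width: 0.999
gripper_force: 0.0
```

>>> play_rows:
  increments: "0 0 0 7.1 1;0 0 0 7.1 1;0 0 0 7.1 1;0 0 0 7.1 1;0 0 0 7.1 1"

```text
clock: 14.55
position: [0.6403, -0.1158, 0.1547]
ee_rot: [-3.105, -0.474, 0.0]
force: [0.1, 0.7, -0.7]
width: 1.002
gripper_force: 0.0
```

>>> play_rows:
  increments: "0 0 0 6.5 1;0 0 0 0 1;0 0 0 0 1"

```text
clock: 14.8
position: [0.6404, -0.1159, 0.1547]
ee_rot: [3.126, 0.312, -0.0]
force: [-0.4, 0.8, -0.0]
width: 1.0
gripper_force: 0.0
```

```bash
python3 -c "
from h import *
go((535.5,-423,110),10)
p=vision.get_image('top'); w=cloud(p); x=w.reshape(-1,3)
q=x[(np.hypot(x[:,0]-.536,x[:,1]+.423)<.06)&(x[:,2]>.072)&(x[:,2]<.09)]
print(len(q),cv2.minAreaRect((q[:,:2]*1000).astype(np.float32)))
"
```

```text
t 14.8 pos [ 640.4 -115.9  154.7] phi 11.38 F [-0.4  0.8 -0. ] w 92.0 q [ 0.39  0.58 -0.45  1.56  0.28  1.06 -1.51]
tool cm [-16.34  28.03   4.47] turn 1.38
297 ((535.191650390625, -423.43212890625), (69.97261810302734, 41.5278434753418), 11.455629348754883)
```

>>> play_rows:
  increments: "-1.6 2.8 0.2 0.6 1;-1.6 2.8 0.2 0 1;-1.6 2.8 0.2 0 1;-1.6 2.8 0.2 0 1;-1.6 2.8 0.2 0 1"

```text
clock: 15.27
position: [0.5869, -0.2702, 0.1446]
ee_rot: [-3.128, -0.294, 0.0]
force: [0.5, 0.0, -0.2]
width: 1.002
gripper_force: 0.0
```

>>> play_rows:
  increments: "-1.6 2.8 0.2 0 1;-1.6 2.8 0.2 0 1;-1.6 2.8 0.2 0 1;-1.6 2.8 0.2 0 1;-1.6 2.8 0.2 0 1"

```text
clock: 15.68
position: [0.5337, -0.4226, 0.1346]
ee_rot: [-3.128, -0.294, -0.0]
force: [0.6, 0.2, -0.7]
width: 0.997
gripper_force: 0.0
```

>>> play_rows:
  increments: "0 0 0 0 1;0 0 0 0 1"

```text
clock: 15.85
position: [0.5326, -0.4241, 0.134]
ee_rot: [3.128, 0.285, -0.002]
force: [0.4, 1.4, 0.0]
width: 1.003
gripper_force: 0.0
```

```bash
python3 -c "
from h import *
go((535.5,-423.2,60),10.5)
p=vision.get_image('scene'); a=p['frame'][100:260,290:490]; cv2.imwrite('pics/g3.png',cv2.resize(a,(750,600),interpolation=cv2.INTER_CUBIC)[:,:,::-1])
"
```

```text
t 15.85 pos [ 532.6 -424.1  134. ] phi 10.42 F [0.4 1.4 0. ] w 92.3 q [ 0.85  0.64 -0.41  1.5   0.28  1.06 -1.02]
tool cm [ 0.3  -0.03  7.4 ] turn -0.08
```

View pics/g3.png

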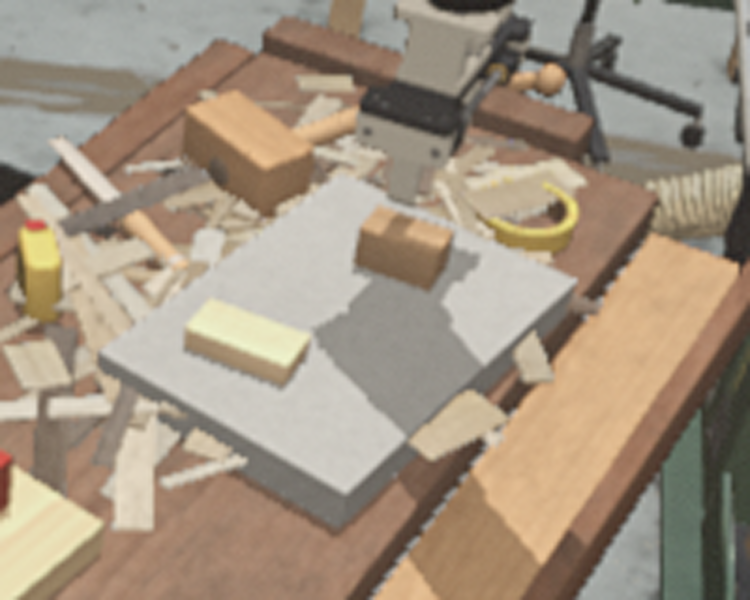

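Gripper is above the dark block (crop px 405,245); the light one is at crop px 247,340, well clear.

>>> play_rows:
  increments: "0.3 0 1.5 0 1;0 0 2.2 0 1;0 0 2.2 0 1;0 0 1.1 0 1;0 0 0.3 0 1"

```text
clock: 16.32
position: [0.5367, -0.4183, 0.0588]
ee_rot: [-3.125, -0.292, 0.005]
force: [-1.6, 0.3, -0.2]
width: 0.999
gripper_force: 0.0
```

>>> play_rows:
  increments: "0 0 0 0 -0.3;0 0 0 0 -0.3;0 0 0 0 -0.3;0 0 0 0 -0.3;0 0 0 0 -0.3"
  grip_force: 30

```text
clock: 16.73
position: [0.5379, -0.421, 0.0628]
ee_rot: [3.127, 0.287, 0.002]
force: [-0.7, -0.4, 0.4]
width: 0.689
gripper_force: 0.0
```

```bash
python3 -c "
from h import *
go((535.5,-423.2,60),10.5)
"
```

```text
t 16.73 pos [ 537.9 -421.    62.8] phi 10.5 F [-0.7 -0.4  0.4] w 63.4 q [ 0.83  0.72 -0.39  1.56  0.32  0.93 -1.05]
tool cm [-0.28  0.17  0.28] turn 0.0
```

>>> play_rows:
  increments: "-0.3 0.2 0.25 0 -0.3;0 0 0 0 -1;0 0 0 0 -1;0 0 0 0 -1;0 0 0 0 -1"

```text
clock: 17.15
position: [0.5347, -0.4232, 0.0591]
ee_rot: [-3.128, -0.287, 0.0]
force: [-0.5, -0.1, -0.6]
width: 0.432
gripper_force: 30.0
```

>>> play_rows:
  increments: "0 0 0 0 -1;0 0 0 0 -1;0 0 0 0 -1;0 0 0 0 -1;0 0 0 0 -1"

```text
clock: 17.57
position: [0.5349, -0.4231, 0.0592]
ee_rot: [-3.128, -0.288, -0.0]
force: [0.4, 0.5, -0.7]
width: 0.43
gripper_force: 30.0
```

```bash
python3 -c "
from h import *
st()
"
```

```text
t 17.57 pos [ 534.9 -423.1   59.2] phi 10.51 F [ 0.4  0.5 -0.7] w 39.6 q [ 0.83  0.72 -0.39  1.56  0.32  0.92 -1.05]
```

>>> play_rows:
  increments: "0 0 -1.5 0 -1;0 0 -2 0 -1;0 0 -2 0 -1;0 0 -1.5 0 -1;0 0 0 0 -1"

```text
clock: 17.98
position: [0.5367, -0.424, 0.1329]
ee_rot: [3.125, 0.287, 0.007]
force: [1.2, 0.7, -0.5]
width: 0.432
gripper_force: 30.0
```

>>> play_rows:
  increments: "0 0 0 -5 -1;0 0 0 -6 -1;0 0 0 -6 -1;0 0 0 -6 -1;0 0 0 -6 -1"

```text
clock: 18.4
position: [0.5344, -0.423, 0.1282]
ee_rot: [-2.953, -1.069, 0.001]
force: [0.7, -0.6, -1.1]
width: 0.432
gripper_force: 30.0
```

>>> play_rows:
  increments: "0 0 0 -6 -1;0 0 0 -6 -1;0 0 0 -6 -1;0 0 0 -6 -1;0 0 0 -6 -1"

```text
clock: 18.82
position: [0.5345, -0.423, 0.1282]
ee_rot: [-2.576, -1.797, 0.001]
force: [-0.4, 0.4, -1.1]
width: 0.433
gripper_force: 30.0
```

>>> play_rows:
  increments: "0 0 0 -6 -1;0 0 0 -6 -1;0 0 0 -6 -1;0 0 0 -3.1 -1;0 0 0 0 -1"

```text
clock: 19.23
position: [0.5343, -0.4231, 0.1281]
ee_rot: [-2.206, -2.235, -0.0]
force: [0.5, -1.0, -1.9]
width: 0.434
gripper_force: 30.0
```

```bash
python3 -c "
from h import *
go((633,75,130),90.6)
"
```

```text
t 19.23 pos [ 534.3 -423.1  128.1] phi 90.74 F [ 0.5 -1.  -1.9] w 39.9 q [ 1.03  0.73 -0.75  1.48  0.52  1.13  0.2 ]
tool cm [49.68 10.51 -0.19] turn 0.14
```

>>> play_rows:
  increments: "1.8 0.4 0 0 -1;3 0.6 -0.1 0 -1;3.6 0.75 -0.1 0 -1;3.6 0.75 0 0 -1;3.6 0.75 0 0 -1"

```text
clock: 19.65
position: [0.5655, -0.2654, 0.1308]
ee_rot: [-2.213, -2.229, -0.0]
force: [0.5, 0.6, -0.6]
width: 0.434
gripper_force: 30.0
```

>>> play_rows:
  increments: "3.6 0.75 0 0 -1;3.6 0.75 0 0 -1;3.6 0.75 0 0 -1;3.6 0.75 0 0 -1;3.6 0.75 0 0 -1"

```text
clock: 20.07
position: [0.6012, -0.0848, 0.1308]
ee_rot: [-2.213, -2.23, 0.0]
force: [1.6, 0.0, -0.4]
width: 0.431
gripper_force: 30.0
```

>>> play_rows:
  increments: "3.6 0.75 0 0 -1;3.6 0.75 0 0 -1;3.6 0.75 0 0 -1;3 0.7 0 0 -1;1.8 0.5 0 0 -1"

```text
clock: 20.48
position: [0.6338, 0.0751, 0.1312]
ee_rot: [-2.207, -2.234, -0.003]
force: [-0.3, 0.1, -1.2]
width: 0.431
gripper_force: 30.0
```

>>> play_rows:
  increments: "0 0 0 0 -1;0 0 0 0 -1;0 0 0 0 -1"

```text
clock: 20.73
position: [0.6339, 0.0688, 0.1306]
ee_rot: [2.212, 2.231, -0.002]
force: [-0.8, -0.8, -0.4]
width: 0.435
gripper_force: 30.0
```

```bash
python3 -c "
from h import *
go((633,75,53),90.6)
p=vision.get_image('scene'); a=p['frame'][170:310,190:365]; cv2.imwrite('pics/g4.png',cv2.resize(a,(750,600),interpolation=cv2.INTER_CUBIC)[:,:,::-1])
w=cloud(p); f=p['frame'].astype(int); x=w*1000
m=(abs(x[...,0]-633)<45)&(abs(x[...,1]-80)<60)&(x[...,2]>98)&(x[...,2]<160)&(f[...,0]>1.25*f[...,2])&(f[...,0]>60)
print(m.sum(),np.percentile(x[m],[2,5,50,95,98],axis=0).round(1).tolist())
"
```

```text
t 20.73 pos [633.9  68.8 130.6] phi 90.5 F [-0.8 -0.8 -0.4] w 40.0 q [ 0.29  0.67 -0.76  1.6   0.51  1.08 -0.6 ]
tool cm [ 0.62 -0.09  7.76] turn -0.1
397 [[612.4, 55.1, 114.1], [613.0, 67.4, 115.8], [626.1, 94.0, 145.4], [650.5, 106.7, 153.7], [653.3, 107.2, 154.4]]
```

View pics/g4.png

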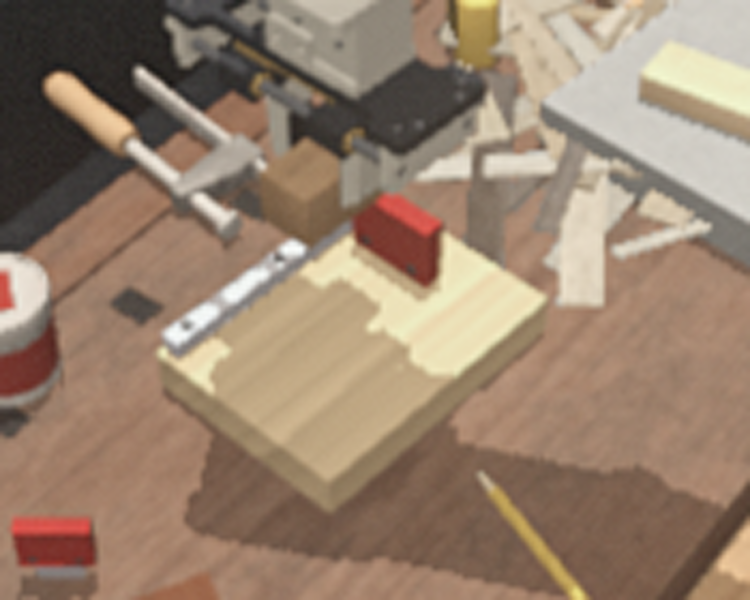

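The red stop stands seated on the board (crop px 398,240) and the dark block is held level above the jig (px 305,190). Lowering.

>>> play_rows:
  increments: "0.6 0 1.5 -0.1 -1;0 0 2 0 -1;0 0 2 0 -1;0 0 1.5 0 -1;0 0 0.5 0 -1"

```text
clock: 21.2
position: [0.6327, 0.0736, 0.0535]
ee_rot: [-2.209, -2.231, 0.006]
force: [-0.4, -0.1, -0.8]
width: 0.434
gripper_force: 30.0
```

>>> play_rows:
  increments: "0 0 0 0 -1;0 0 0 0 -1;0 0 0 0 -1"

```text
clock: 21.45
position: [0.6348, 0.076, 0.0574]
ee_rot: [2.208, 2.234, 0.002]
force: [0.3, 1.0, -0.8]
width: 0.435
gripper_force: 30.0
```

```bash
python3 -c "
from h import *
go((633,72,49.2),90.6)
"
```

```text
t 21.45 pos [634.8  76.   57.4] phi 90.68 F [ 0.3  1.  -0.8] w 40.0 q [ 0.25  0.75 -0.72  1.66  0.58  0.95 -0.67]
tool cm [-0.4  -0.19  0.82] turn 0.08
```

>>> play_rows:
  increments: "0 0 0.4 0 -1;0 0 0.3 0 -1;0 0 0.1 0 -1;0 0 0.05 0 -1;0 0 0 0 -1"

```text
clock: 21.87
position: [0.6345, 0.0759, 0.0491]
ee_rot: [2.207, 2.234, 0.001]
force: [-3.4, -1.2, 10.0]
width: 0.428
gripper_force: 30.0
```

```bash
python3 -c "
from h import *
go((645.5,60,49.2),90.6)
"
```

```text
t 21.87 pos [634.5  75.9  49.1] phi 90.7 F [-3.4 -1.2 10. ] w 39.4 q [ 0.25  0.75 -0.71  1.67  0.59  0.94 -0.67]
tool cm [-1.61  1.08 -0.01] turn 0.1
```

>>> play_rows:
  increments: "-0.2 0.3 -0.03 0.1 -1;-0.2 0.3 0 0 -1;-0.2 0.2 0 0 -1;-0.2 0.1 0 0 -1;0 0.1 0 0 -1"

```text
clock: 22.28
position: [0.6445, 0.069, 0.0491]
ee_rot: [-2.209, -2.233, -0.002]
force: [-4.8, 1.0, 9.3]
width: 0.431
gripper_force: 30.0
```

>>> play_rows:
  increments: "0 0.1 0 0 -1;0 0.1 0 0 -1;0 0 0 0 -1"

```text
clock: 22.53
position: [0.6458, 0.0689, 0.0491]
ee_rot: [-2.209, -2.234, -0.0]
force: [-4.9, -0.3, 9.7]
width: 0.433
gripper_force: 30.0
```

```bash
python3 -c "
from h import *
go((645.5,60,49.2),90.6)
"
```

```text
t 22.53 pos [645.8  68.9  49.1] phi 90.64 F [-4.9 -0.3  9.7] w 39.9 q [ 0.25  0.77 -0.71  1.64  0.58  0.96 -0.65]
tool cm [-0.89 -0.04 -0.01] turn 0.04
```

>>> play_rows:
  increments: "-0.2 0.1 0 0 -1;-0.2 0.1 0 0 -1;-0.1 0.05 0 0 -1;-0.1 0 0 0 -1;0 0 0 0 -1"

```text
clock: 22.95
position: [0.6462, 0.0679, 0.0492]
ee_rot: [-2.2, -2.234, -0.003]
force: [-10.7, 11.5, 12.2]
width: 0.434
gripper_force: 30.0
```

```bash
python3 -c "
from h import *
go((645.5,60,49.2),90.6)
"
```

```text
t 22.95 pos [646.2  67.9  49.2] phi 90.86 F [-10.7  11.5  12.2] w 39.9 q [ 0.26  0.77 -0.71  1.64  0.58  0.96 -0.64]
tool cm [-0.79 -0.08  0.  ] turn 0.26
```

>>> play_rows:
  increments: "0 -0.05 -0.03 0 -1;0 -0.05 0 0 -1;0 0 0 0 -1;0 0 0 0 -1"

```text
clock: 23.28
position: [0.6462, 0.066, 0.0492]
ee_rot: [-2.203, -2.234, -0.003]
force: [-8.3, 8.5, 7.7]
width: 0.436
gripper_force: 30.0
```

```bash
python3 -c "
from h import *
go((645.5,60,49.2),90.6)
p=vision.get_image('scene'); a=p['frame'][170:290,210:360]; cv2.imwrite('pics/g5.png',cv2.resize(a,(750,600),interpolation=cv2.INTER_CUBIC)[:,:,::-1])
w=cloud(p); f=p['frame'].astype(int); x=w*1000
m=(abs(x[...,0]-640)<45)&(abs(x[...,1]-75)<50)&(x[...,2]>48)&(x[...,2]<68)&(f[...,0]>1.25*f[...,2])&(f[...,0]>60)
print(m.sum(),np.percentile(x[m],[2,5,50,95,98],axis=0).round(1).tolist())
m=(f[:,:,0]>1.8*f[:,:,1])&(f[:,:,0]>1.8*f[:,:,2])&(f[:,:,0]>60)&(abs(w[:,:,0]-.626)<.06)&(abs(w[:,:,1]-.018)<.05)&(w[:,:,2]>.02)
t=x[m];print(np.percentile(t,[1,5,50,95,99],axis=0).round(1).tolist())
"
```

```text
t 23.28 pos [646.2  66.   49.2] phi 90.79 F [-8.3  8.5  7.7] w 40.1 q [ 0.26  0.77 -0.71  1.64  0.58  0.96 -0.64]
tool cm [-0.6  -0.07 -0.  ] turn 0.19
98 [[611.2, 58.8, 48.3], [624.5, 75.5, 49.3], [629.2, 100.9, 58.2], [661.3, 103.7, 67.1], [663.8, 104.4, 67.8]]
[[593.0, 16.4, 34.4], [593.0, 16.7, 37.5], [594.5, 23.1, 47.4], [601.9, 24.9, 58.6], [602.2, 25.7, 59.9]]
```

View pics/g5.png

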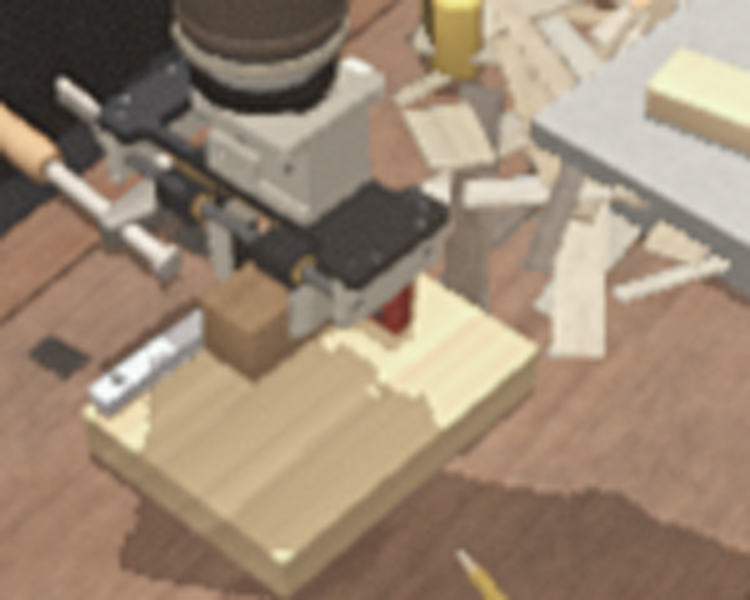

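Block sits flat against the fence (crop px 245,320) and still about 6 mm from the stop: friction, not contact. Easing the load and sliding on.

>>> play_rows:
  increments: "-0.2 -0.1 -0.03 0 -1;-0.2 0 0 0 -1;-0.1 0 0 0 -1;0 0 0 0 -1;0 0 0 0 -1"

```text
clock: 23.75
position: [0.6462, 0.0586, 0.0492]
ee_rot: [-2.207, -2.234, -0.001]
force: [-4.7, 2.8, 5.0]
width: 0.436
gripper_force: 30.0
```

```bash
python3 -c "
from h import *
go((645.5,60,49.2),90.6)
"
```

```text
t 23.75 pos [646.2  58.6  49.2] phi 90.68 F [-4.7  2.8  5. ] w 40.1 q [ 0.27  0.77 -0.71  1.64  0.58  0.96 -0.63]
tool cm [ 0.14 -0.07 -0.  ] turn 0.08
```

>>> play_rows:
  increments: "-0.15 0 0 0 -1;-0.15 0 0 0 -1;0 0 0 0 -1;0 0 0 0 -1;0 0 0 0 -1"

```text
clock: 24.17
position: [0.6462, 0.0564, 0.0492]
ee_rot: [-2.206, -2.234, -0.003]
force: [-5.2, 6.5, 4.4]
width: 0.434
gripper_force: 30.0
```

```bash
python3 -c "
from h import *
st()
"
```

```text
t 24.17 pos [646.2  56.4  49.2] phi 90.7 F [-5.2  6.5  4.4] w 39.9 q [ 0.27  0.77 -0.71  1.64  0.58  0.96 -0.63]
```

>>> play_rows:
  increments: "-0.15 0 0 0 -1;-0.15 0 0 0 -1;0 0 0 0 -1;0 0 0 0 -1;0 0 0 0 -1"

```text
clock: 24.58
position: [0.6462, 0.0561, 0.0495]
ee_rot: [-2.203, -2.234, -0.007]
force: [-4.6, 11.2, 4.8]
width: 0.432
gripper_force: 30.0
```

```bash
python3 -c "
from h import *
st()
p=vision.get_image('scene')
w=cloud(p); f=p['frame'].astype(int); x=w*1000
m=(abs(x[...,0]-640)<45)&(abs(x[...,1]-75)<50)&(x[...,2]>48)&(x[...,2]<68)&(f[...,0]>1.25*f[...,2])&(f[...,0]>60)
print(m.sum(),np.percentile(x[m],[2,5,50,95,98],axis=0).round(1).tolist())
m=(f[:,:,0]>1.8*f[:,:,1])&(f[:,:,0]>1.8*f[:,:,2])&(f[:,:,0]>60)&(abs(w[:,:,0]-.626)<.06)&(abs(w[:,:,1]-.018)<.05)&(w[:,:,2]>.02)
t=x[m];print(np.percentile(t,[1,5,50,95,99],axis=0).round(1).tolist())
"
```

```text
t 24.58 pos [646.2  56.1  49.5] phi 90.79 F [-4.6 11.2  4.8] w 39.7 q [ 0.28  0.77 -0.71  1.64  0.58  0.95 -0.63]
94 [[624.1, 64.1, 48.8], [625.0, 66.5, 49.3], [629.4, 92.0, 58.4], [661.9, 94.4, 66.7], [663.6, 94.6, 67.6]]
[[592.0, 15.2, 36.1], [593.1, 16.1, 36.5], [595.3, 21.3, 45.4], [602.4, 24.5, 57.3], [603.9, 25.1, 58.5]]
```

In contact with both; raise both presses a little and hold.

>>> play_rows:
  increments: "-0.2 0 0 0 -1;-0.1 0.1 0 0 -1;0 0.1 0 0 -1;0 0 0 0 -1;0 0 0 0 -1"
  grip_force: 40

```text
clock: 25.05
position: [0.6463, 0.0559, 0.0497]
ee_rot: [-2.198, -2.233, -0.007]
force: [-11.8, 16.5, 9.2]
width: 0.432
gripper_force: 40.0
```

>>> play_rows:
  increments: "0 0 0 0 -1;0 0 0 0 -1;0 0 0 0 -1;0 0 0 0 -1;0 0 0 0 -1"

```text
clock: 25.47
position: [0.6463, 0.0558, 0.0497]
ee_rot: [-2.198, -2.233, -0.007]
force: [-12.4, 16.8, 9.4]
width: 0.429
gripper_force: 40.0
```

```bash
python3 -c "
from h import *
s,_=st();print(s['ee_rot'].round(4),s['ft_torque'].round(2))
"
```

```text
t 25.47 pos [646.3  55.8  49.7] phi 90.9 F [-12.4  16.8   9.4] w 39.5 q [ 0.28  0.77 -0.71  1.64  0.58  0.96 -0.62]
[-2.1983 -2.2331 -0.0067] [ 4.02  2.6  -0.23]
```

>>> play_rows:
  increments: "0 0 0 0 -1;0 0 0 0 -1;0 0 0 0 -1;0 0 0 0 -1;0 0 0 0 -1"

```text
clock: 25.88
position: [0.6463, 0.0559, 0.0497]
ee_rot: [-2.198, -2.233, -0.007]
force: [-11.6, 17.1, 9.2]
width: 0.433
gripper_force: 40.0
```

>>> play_rows:
  increments: "0 0 0 0 -1;0 0 0 0 -1;0 0 0 0 -1;0 0 0 0 -1;0 0 0 0 -1"

```text
clock: 26.3
position: [0.6463, 0.0559, 0.0496]
ee_rot: [-2.198, -2.233, -0.007]
force: [-11.4, 16.5, 9.7]
width: 0.432
gripper_force: 40.0
```

>>> play_rows:
  increments: "0 0 0 0 -1;0 0 0 0 -1;0 0 0 0 -1;0 0 0 0 -1;0 0 0 0 -1"

```text
clock: 26.72
position: [0.6463, 0.0559, 0.0497]
ee_rot: [-2.198, -2.233, -0.007]
force: [-11.6, 18.0, 8.8]
width: 0.432
gripper_force: 40.0
```

>>> play_rows:
  increments: "0 0 0 0 -1;0 0 0 0 -1;0 0 0 0 -1;0 0 0 0 -1;0 0 0 0 -1"

```text
clock: 27.13
position: [0.6463, 0.0559, 0.0497]
ee_rot: [-2.198, -2.233, -0.007]
force: [-12.2, 18.0, 9.6]
width: 0.435
gripper_force: 40.0
```

>>> play_rows:
  increments: "0 0 0 0 -1;0 0 0 0 -1;0 0 0 0 -1;0 0 0 0 -1;0 0 0 0 -1"

```text
clock: 27.55
position: [0.6463, 0.0558, 0.0497]
ee_rot: [-2.198, -2.233, -0.007]
force: [-11.4, 16.9, 9.8]
width: 0.433
gripper_force: 40.0
```

```bash
python3 -c "
from h import *
st()
p=vision.get_image('scene'); cv2.imwrite('pics/g6.png',cv2.resize(p['frame'][205:265,235:310],(750,600),interpolation=cv2.INTER_CUBIC)[:,:,::-1])
for n in ('scene','top'):
    p=vision.get_image(n); w=cloud(p); f=p['frame'].astype(int); x=w*1000
    m=(f[:,:,0]>1.8*f[:,:,1])&(f[:,:,0]>1.8*f[:,:,2])&(f[:,:,0]>50)&(abs(w[:,:,0]-.626)<.06)&(abs(w[:,:,1]-.018)<.05)&(w[:,:,2]>.02)
    t=x[m]; print(n,len(t))
    if len(t)>10:
        e=t[(t[:,0]>597)]; print('face pts',e.round(1).tolist()[:40])
"
```

```text
t 27.55 pos [646.3  55.8  49.7] phi 90.9 F [-11.4  16.9   9.8] w 39.8 q [ 0.28  0.77 -0.71  1.64  0.58  0.96 -0.62]
scene 29
face pts [[598.6, 23.8, 54.2], [603.4, 22.7, 46.2], [601.2, 21.0, 46.5], [603.3, 22.8, 42.5], [599.9, 22.4, 44.4], [602.1, 24.0, 40.2], [598.5, 23.9, 42.7], [602.5, 23.6, 35.7], [597.5, 25.0, 40.3]]
top 0
```

View pics/g6.png

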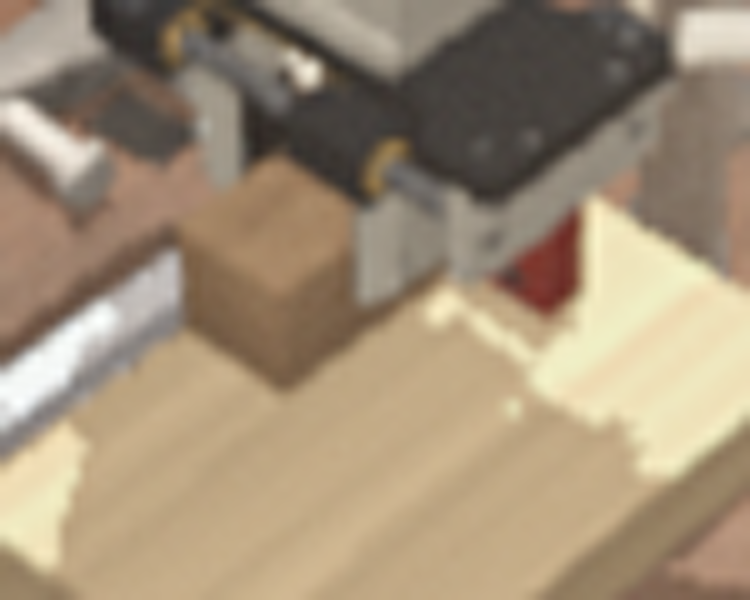

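The block's end and long side are tight to the stop and fence (crop px 280,290), the stop looks upright, and readings have been steady for over 2.5 s. Handing in.

>>> play_rows:
  increments: "0 0 0 0 -1;0 0 0 0 -1;0 0 0 0 -1;0 0 0 0 -1;0 0 0 0 -1"

```text
clock: 28.12
position: [0.6463, 0.0559, 0.0497]
ee_rot: [-2.198, -2.233, -0.007]
force: [-11.1, 17.4, 9.6]
width: 0.433
gripper_force: 40.0
```

```bash
python3 -c "
from cell import job
print(job.sign_off())"
```

```text
the job is handed in; nothing more can be done
None
```

The job is handed in at about 28 s with no verdict returned: the stop is seated in the jig slot, and the dark block was held against fence and stop for about 3 s (wrist force about 11 N toward the fence, 17 N toward the stop), gripper still pressing.

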